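# Assemble the printer's belt idler on its post

### The job

Put together the printer's belt idler on the upright post of the slotted mount: the grooved wheel bearing first, the short spacer on top of it, then the flanged retainer, flange down, pushed past the two sprung catches until it is held fully home under them. Push firmly but never load the mount or its post with more than about 35 N, and leave the tall sleeve and the model tower where they are.

Things in the scene. Friction and masses are not known exactly. Their poses are not given: they have to be found in the camera images.
- mount: Fixed slotted aluminium plate, 150 x 70 x 10 mm (its x, y, z); origin at the centre of its underside. A 68 mm slot runs along its x; a dark bar, 20 x 70 mm and 30 mm high, lies across its +x end, centred at x = 85 mm. The plate and its post must not be loaded with over 35 N.
- slot (a point): Centre of the slot, on the plate's top face, 10 mm above the table; axes as the mount's. A rigid upright steel post, 16 mm diameter, 59 mm tall above the plate, 0.5 mm chamfer, stands on the slot's line (y = 0), clamped ANYWHERE from x = -17.5 to +17.5 mm: not measured, to be felt or seen.
- catch_height (a point): Point 46.5 mm above the slot's centre, not on the post itself: the height of the ledges of two sprung catches that stand out 3 mm from the post at +y and -y. Above the ledges they are ramps, starting 54 mm above the plate. Each ring must be pushed past them, with 4 to 12 N, and is then free on the post below.
- bearing_mid (a point): Centre of the steel wheel bearing (half-way up): a disc 60 mm in diameter, 14 mm high, with a V groove around it and an 18.8 mm bore right through along its z (up). Lies flat on the table.
- spacer_mid (a point): Centre of the short aluminium spacer: a ring 30 mm in diameter, 14 mm high, 18.8 mm bore right through along its z (up). Lies flat on the table.
- retainer_mid (a point): Centre of the grey plastic retainer, 16 mm high in all: a flange 40 mm in diameter and 5 mm high at the bottom, a neck 28 mm in diameter and 11 mm high above it, 18.8 mm bore right through along its z (up). Stands on its flange. Home on bearing and spacer, its top is 44 mm above the plate.
- bearing: The wheel bearing; origin at the centre of its underside.
- spacer: The short spacer; origin at the centre of its underside.
- retainer: The retainer; origin at the centre of its flange's underside.
- tall_sleeve_mid (a point): Centre of a spare sleeve that is NOT used: 30 mm in diameter like the spacer but 26 mm high. Leave it alone.
- model_tower: Printed white architectural model, 50 x 45 mm and 61 mm high, standing on the table; origin at the centre of its underside. Leave it alone.

How it is judged:
On the way, in this order (a step that is already met when the one before it is completed fails the run):
1. the bearing lies on the mount's plate, around the post, released (z of bearing_mid in the frame of slot between 0.005 and 0.009 m and angle between bearing_mid's own z axis and vertical below 0.1 rad and x of bearing_mid in the frame of slot between -0.0192 and 0.0192 m and y of bearing_mid in the frame of slot between -0.003 and 0.003 m and contact force between bearing and the fingers below 0.1 N), for 0.2 s.
2. the short spacer rests on the bearing, around the post, released (z of bearing_mid in the frame of slot between 0.005 and 0.009 m and angle between each of bearing_mid, spacer_mid's own z axis and vertical below 0.1 rad and x of bearing_mid in the frame of slot between -0.0192 and 0.0192 m and y of bearing_mid in the frame of slot between -0.003 and 0.003 m and z of spacer_mid in the frame of slot between 0.019 and 0.023 m and horizontal distance between spacer_mid and bearing_mid below 0.004 m and contact force between spacer and the fingers below 0.1 N), for 0.2 s.
3. the retainer is home on the spacer, under the catches (z of bearing_mid in the frame of slot between 0.005 and 0.009 m and angle between each of bearing_mid, spacer_mid, retainer_mid's own z axis and vertical below 0.1 rad and x of bearing_mid in the frame of slot between -0.0192 and 0.0192 m and y of bearing_mid in the frame of slot between -0.003 and 0.003 m and z of spacer_mid in the frame of slot between 0.019 and 0.023 m and horizontal distance between spacer_mid and bearing_mid below 0.004 m and z of retainer_mid in the frame of slot between 0.034 and 0.038 m and horizontal distance between retainer_mid and spacer_mid below 0.004 m), for 0.2 s.
At the end, for the whole second after the job is handed in: Bearing, spacer and retainer stacked in this order on the post, centres within 2 mm of home height (7, 21, 36 mm above the plate), level within 0.1 rad, bearing within 3 mm of the slot's line and 19 mm of its middle, each next part within 4 mm of the axis of the one below, released and at rest (all of step 3 and contact force between retainer and the fingers below 0.1 N and linear speed of each of bearing, spacer, retainer below 0.02 m/s); the robot touches nothing.
It fails at once if the mount or its post is loaded with more than 35 N (contact force between mount and anything else above 35 N).
It fails at once if the tall sleeve is moved more than 15 mm (distance of tall_sleeve_mid from where it was at the start of the episode above 0.015 m).
It fails at once if the model tower is moved more than 15 mm (distance of model_tower from where it was at the start of the episode above 0.015 m).
It also fails if it takes over 72 s, if anything falls off the work surface, if the arm or the gripper's body presses on something with over 40 N, if the wrist force passes 120 N, or if a joint passes its speed limit or range.

### The arm

A 6-joint arm with a two-finger parallel gripper is mounted at the origin on the work surface. World frame = base frame: x ahead of the robot, y to its left, z up, the work surface at z = 0. Lengths are in m, angles in rad, forces in N, time in s.
With the tool pointing down it reaches from about 0.275 to 1 m from the base axis. Payload 8.4 kg.
Tool frame: the origin (TCP) lies on the centre line of the jaws, within the pads' length; the fingertips stand 17 mm ahead of it and the grasp point (between the pads) lies 2 mm behind it (bot.tcp_to_tips is the y of the fingertips in the tool frame, in m); y points along the fingers, z is the direction in which the jaws open and shut, and the axes are right-handed (so a half turn about y gives the same grasp; the last joint's range is limited). The gripper opens to 85 mm and grips with 20 to 120 N. Pads are 22 mm wide; open, the fingers measure 114 mm over their backs; the gripper's body (76 mm by 85 mm) begins 54 mm behind the grasp point. The pads swing forward as they close: fully open they stand 13 mm farther back than shut.
Start: joints at [-1.113, 0.353, 1.633, -0, 1.155, -0.002], TCP at [0.277, -0.56, 0.248] pointing down, gripper open.
Joint ranges: [-2.63, 2.63], [-0.92, 2.1], [0.06, 2.66], [-1.3, 4.44], [0, 2.69], [-3.02, 3.02]. Speed limits (rad/s): [2.22, 2.22, 2.79, 3.14, 3.14, 3.14].

### API

Orientations are given as a unit quaternion [x, y, z, w].
In Python, from workcell import bot, hand, kinematics, get_obs, vision, hand_in gives the robot as it stands. The module is installed in compiled form; this text tells all that it offers. Calls block until the motion is done:
- bot.reach(position, orientation): joint-space move of the TCP to a pose.
- bot.servo_line(position, ori=None, velocity=0.15): straight line of the TCP; ori=None keeps the orientation; velocity is the mean speed in m/s.
- bot.goto_joints(angles): joint-space move.
- hand.move_gripper(opening, strength=None): finger opening in m; strength is the grip in N (None keeps the last); returns when the fingers have stopped.
- bot.dwell(seconds).
- kinematics.solve_ik(position, orientation): joint angles nearest the present ones, or None.
- get_obs(): the state.
- vision.read_camera(name): name is "side" or "top" or "wrist"; returns a dict with "frame" (420x560x3 uint8, red, green, blue), "intrinsics" (3x3 intrinsics, pixels), "dist" ([k1, k2, p1, p2, k3] as OpenCV has them; the pictures are not rectified), "view" (4x4, takes a point from world to camera coordinates). Camera axes: x right, y down, z forward; pixel columns grow to the right and rows downward; lengths in m; the calibration is good to about 2 mm. A picture is of the moment at which its call begins. There is no depth.
A pose or a line that the arm cannot do raises bot.IKError and nothing moves.
- hand_in(): hands the job in, once; it reports no verdict.
The state is a dict: "time_s": time; "joint_pos": joint angles; "joint_vel": joint speeds; "joint_efforts": joint torques, N m; "position": TCP position; "orientation": TCP orientation; "wrist_force": force on the tool from outside, world axes, zero at the start; "ft_torque": the same for the moment, N m; "gripper_width": finger opening in m.
Only numpy, scipy, OpenCV 4.12 (cv2) and the standard library are available. Lean on these libraries where they do the work, as an engineer would, in place of code of your own. Each camera call takes 0.05 s, during which the arm holds its last target.

## Working session

There is one attempt and no reset: what is moved stays moved. The work goes in short steps, each a Python script; the robot and the scene stay as the last script left them, time stands still between calls to the robot, and variables do not carry over. Pictures are saved under pics/ and viewed, and the job is handed in when it is done.

```bash
mkdir -p pics; python3 - <<'E'
from workcell import bot, hand, kinematics, get_obs, vision
import cv2, numpy as np
np.set_printoptions(precision=4,suppress=True)
for n in ["side","top","wrist"]:
    d=vision.read_camera(n); cv2.imwrite(f"pics/{n}0.png",d["frame"][:,:,::-1])
    print(n,np.array(d["intrinsics"]).tolist(),d["dist"]); print(np.array(d["view"]))
o=get_obs(); print({k:np.round(v,4).tolist() for k,v in o.items()}, bot.tcp_to_tips)
E
```

```text
side [[436.71269791491244, 0.0, 276.9806639183342], [0.0, 436.71269791491244, 209.2328490194205], [0.0, 0.0, 1.0]] [-0.1053  0.      0.      0.      0.    ]
[[ 0.9583 -0.2856  0.0075 -0.5936]
 [-0.1846 -0.6391 -0.7467  0.1219]
 [ 0.218   0.7142 -0.6652  0.7078]
 [ 0.      0.      0.      1.    ]]
top [[451.15476090576163, 0.0, 287.40777491910217], [0.0, 451.15476090576163, 213.1780269736103], [0.0, 0.0, 1.0]] [-0.0391  0.      0.      0.      0.    ]
[[ 0.0619 -0.9981 -0.0007 -0.0884]
 [-0.9662 -0.0598 -0.2506  0.5954]
 [ 0.2501  0.0162 -0.9681  0.6715]
 [ 0.      0.      0.      1.    ]]
wrist [[305.45971070685783, 0.0, 280.706248035134], [0.0, 305.45971070685783, 208.2743690359427], [0.0, 0.0, 1.0]] [-0.0688  0.      0.      0.      0.    ]
[[ 0.4445 -0.8958 -0.0009 -0.6248]
 [-0.8509 -0.4225  0.3122 -0.0412]
 [-0.28   -0.138  -0.95    0.3799]
 [ 0.      0.      0.      1.    ]]
{'time_s': 0.15, 'joint_pos': [-1.1134, 0.3535, 1.6339, 0.0, 1.1552, -0.0024], 'joint_vel': [0.0009, -0.001, -0.0015, 0.0018, 0.0002, 0.0017], 'joint_efforts': [0.0006, -60.5636, -34.2338, -0.0, 0.0062, -0.0], 'position': [0.2772, -0.5598, 0.2477], 'orientation': [-0.1612, 0.6889, -0.6881, 0.161], 'wrist_force': [0.1508, -0.0003, 0.7184], 'ft_torque': [-0.0086, -0.0039, 0.0044], 'gripper_width': 0.0855} 0.017
```

View pics/side0.png

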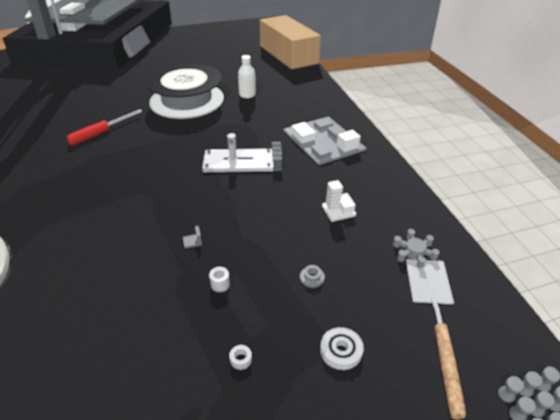

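View pics/top0.png

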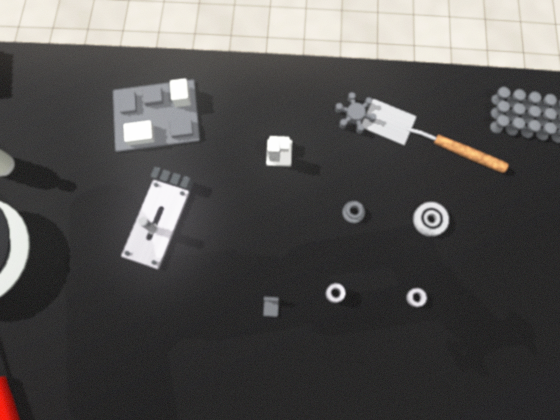

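View pics/wrist0.png

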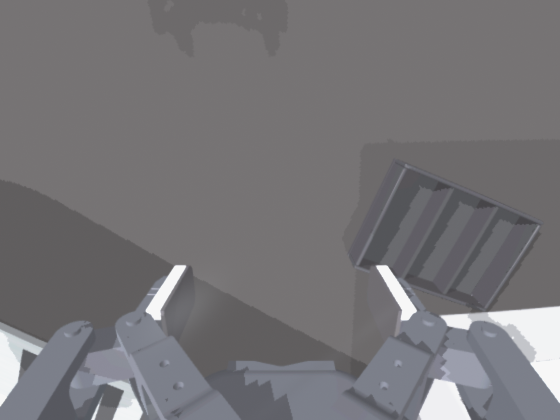

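The top view shows the mount around (155,222), with the post near (143,222). The retainer is at (354,212), the bearing at (431,219), the two rings at (336,293) and (417,297), and the tower at (279,152). In the side view the short ring is at (241,357) and the tall one at (219,279).

```bash
cat > h.py <<'E'
from workcell import bot, hand, kinematics, get_obs, vision
import cv2, numpy as np
np.set_printoptions(precision=4,suppress=True)
def cam(n,save=None):
    d=vision.read_camera(n)
    d={k:np.array(v) for k,v in d.items()}
    if save: cv2.imwrite(f"pics/{save}.png",d["frame"][:,:,::-1])
    return d
def ray(d,uv):
    p=cv2.undistortPoints(np.array(uv,float).reshape(-1,1,2),d["intrinsics"],d["dist"]).reshape(-1,2)
    R=d["view"][:3,:3];t=d["view"][:3,3]
    return -R.T@t, np.c_[p,np.ones(len(p))]@R
def onz(d,uv,z):
    c,r=ray(d,uv); return c+r*((z-c[2])/r[:,2])[:,None]
def proj(d,P):
    R=d["view"][:3,:3];t=d["view"][:3,3]
    return cv2.projectPoints(np.array(P,float).reshape(-1,1,3),cv2.Rodrigues(R)[0],t,d["intrinsics"],d["dist"])[0].reshape(-1,2)
E
python3 - <<'E'
from h import *
T=cam("top");S=cam("side")
rough=dict(bearing=((431,219),(342,348),.014),spacer=((417,297),(241,357),.014),retainer=((354,212),(312,276),.016),sleeve=((336,293),(219,279),.026))
for k,(a,b,z) in rough.items(): print(k,onz(T,[a],z),onz(S,[b],z))
print('tower',onz(T,[(279,152)],.03),onz(S,[(338,205)],.03))
def up(d,c,w,n,f=6):
    g=d["frame"][c[1]-w:c[1]+w,c[0]-w:c[0]+w,::-1]
    return cv2.resize(g,None,fx=f,fy=f,interpolation=cv2.INTER_CUBIC)
a=[up(T,rough[k][0],24,k,5) for k in rough]; b=[up(S,rough[k][1],24,k,5) for k in rough]
m=cv2.vconcat([cv2.hconcat(a[:2]+b[:1]),cv2.hconcat(a[2:]+b[1:2])]);
m=cv2.vconcat([cv2.hconcat(a),cv2.hconcat(b)]);m=cv2.resize(m,(800,400)); cv2.imwrite("pics/parts.png",m)
cv2.imwrite("pics/mt.png",up(T,(157,217),55,'',5)); cv2.imwrite("pics/ms.png",up(S,(242,155),50,'',5))
E
```

```text
bearing [[ 0.6208 -0.3089  0.014 ]] [[ 0.6222 -0.313   0.014 ]]
spacer [[ 0.4806 -0.2825  0.014 ]] [[ 0.4819 -0.2862  0.014 ]]
retainer [[ 0.6247 -0.1697  0.016 ]] [[ 0.6255 -0.1781  0.016 ]]
sleeve [[ 0.4782 -0.1415  0.026 ]] [[ 0.4787 -0.1505  0.026 ]]
tower [[ 0.7258 -0.0282  0.03  ]] [[ 0.7261 -0.0417  0.03  ]]
```

View pics/parts.png

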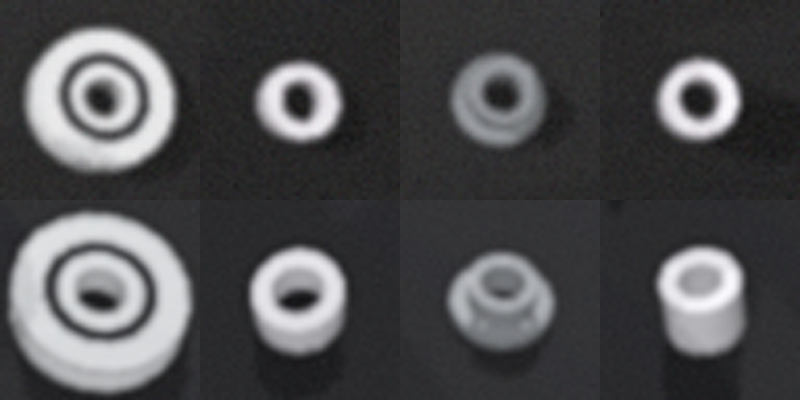

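View pics/mt.png

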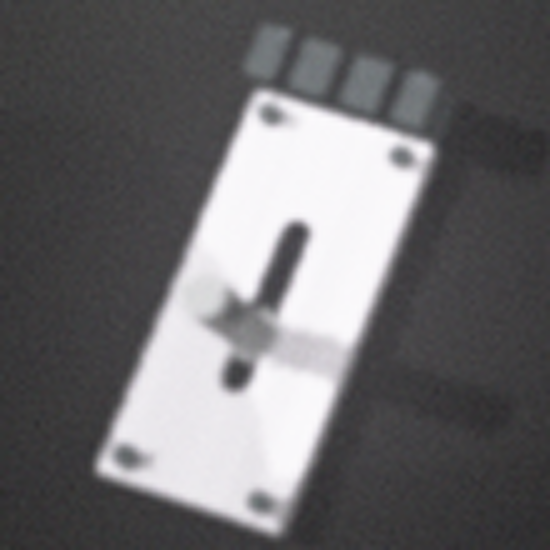

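View pics/ms.png

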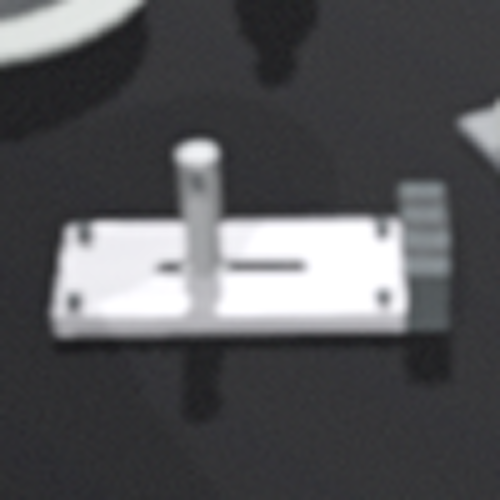

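```bash
python3 - <<'E'
from h import *
T=cam("top");S=cam("side")
def tt(x,y): return (102+x/5-.4,162+y/5-.4)
C=onz(T,[tt(258,88),tt(437,148),tt(283,537),tt(97,468)],.01); print('T corners',C,C.mean(0))
L=onz(T,[tt(297,228),tt(236,384)],.01);print('T slot ends',L)
for nm,q in (('corners',C),):
    x=(q[0]+q[1]-q[2]-q[3])/2; print('axis x',np.degrees(np.arctan2(x[1],x[0])),np.linalg.norm(x[:2])); y=(q[0]+q[3]-q[1]-q[2])/2; print(np.degrees(np.arctan2(y[1],y[0])),np.linalg.norm(y[:2]))
print('T posttop',onz(T,[tt(205,294)],.069))
def ss(x,y): return (192+x/5-.4,105+y/5-.4)
D=onz(S,[ss(66,222),ss(402,217),ss(407,315),ss(54,316)],.01);print('S corners',D,D.mean(0))
x=(D[1]+D[2]-D[0]-D[3])/2;print(np.degrees(np.arctan2(x[1],x[0])),np.linalg.norm(x[:2]))
print('S posttop',onz(S,[ss(197,151)],.069))
rough=dict(bearing=((431,219),(342,348),.014,.06),spacer=((417,297),(241,357),.014,.03),retainer=((354,212),(312,276),.016,.028),sleeve=((336,293),(219,279),.026,.03))
# bore centre at top face from strip pictures (200px = 48px)
q=dict(bearing=((102,96),(101,285)),spacer=((299,100),(298,294)),retainer=((502,93),(503,278)),sleeve=((698,97),(701,280)))
for i,(k,(a,b,z,D)) in enumerate(rough.items()):
    f=lambda c,p,j:(c[0]-24+(p[0]-200*i)*.24-.4,c[1]-24+(p[1]-200*j)*.24-.4)
    print(k,onz(T,[f(a,q[k][0],0)],z)[0],onz(S,[f(b,q[k][1],1)],z)[0])
E
```

```text
T corners [[0.6662 0.2015 0.01  ]
 [0.6471 0.1324 0.01  ]
 [0.5015 0.1701 0.01  ]
 [0.5216 0.2397 0.01  ]] [0.5841 0.1859 0.01  ]
T slot ends [[0.6137 0.1799 0.01  ]
 [0.5549 0.1942 0.01  ]]
axis x -14.644408275588873 0.1499849534845925
74.25120820791294 0.07209032243495518
T posttop [[0.5741 0.1896 0.069 ]]
S corners [[0.5205 0.243  0.01  ]
 [0.6684 0.2042 0.01  ]
 [0.6496 0.1312 0.01  ]
 [0.5037 0.1728 0.01  ]] [0.5856 0.1878 0.01  ]
-15.303501017606068 0.1522715831525065
S posttop [[0.5741 0.1918 0.069 ]]
bearing [ 0.6234 -0.3091  0.014 ] [ 0.6245 -0.307   0.014 ]
spacer [ 0.4812 -0.2814  0.014 ] [ 0.4813 -0.2831  0.014 ]
retainer [ 0.6286 -0.1697  0.016 ] [ 0.6301 -0.167   0.016 ]
sleeve [ 0.4799 -0.14    0.026 ] [ 0.4805 -0.14    0.026 ]
```

Both cameras agree to within about 2 mm. The mount centre is near (0.585, 0.187) with yaw about -15°, and the post is near (0.574, 0.190). I'll pick the bearing next, squeezing it along two axes to centre it in the jaws.

```bash
cat >> h.py <<'E'
from scipy.spatial.transform import Rotation as Ro
def ori(deg):
    c,s=np.cos(np.radians(deg)),np.sin(np.radians(deg))
    return Ro.from_matrix(np.array([[s,0,c],[-c,0,s],[0,-1,0]])).as_quat()
def st(m=''):
    o=get_obs(); print(m,'t%.2f'%o['time_s'],'p',np.array(o['position']),'F',np.array(o['wrist_force']),'w %.4f'%o['gripper_width'],flush=True); return o
E
python3 - <<'E'
from h import *
p=np.array([.624,-.308])
for f in (-59,31): print(kinematics.solve_ik([*p,.12],ori(f)))
bot.reach([*p,.09],ori(-59)); st()
W=cam("wrist","w1"); print(proj(W,[[*p,.014]]), -W["view"][:3,:3].T@W["view"][:3,3])
bot.servo_line([*p,.0175],velocity=.1); st('down')
hand.move_gripper(.04,20); st('sq1')
hand.move_gripper(.085); st('op')
E
```

```text
[-0.4607  0.5884  1.5651 -0.      0.9881  0.5691]
[-0.4607  0.5884  1.5651 -0.      0.9881 -1.0017]
 t2.02 p [ 0.6237 -0.3092  0.0906] F [ 0.0477 -0.0834  0.4355] w 0.0854
[[278.8223 225.127 ]] [ 0.6923 -0.2683  0.2162]
down t2.95 p [ 0.6244 -0.3082  0.0179] F [-0.1736  0.0208  0.0123] w 0.0855
sq1 t3.32 p [ 0.6245 -0.3082  0.0185] F [-0.9802  0.5471  6.4539] w 0.0589
op t3.70 p [ 0.6239 -0.308   0.0173] F [-0.1731  0.0927 -0.0217] w 0.0846
```

View pics/w1.png

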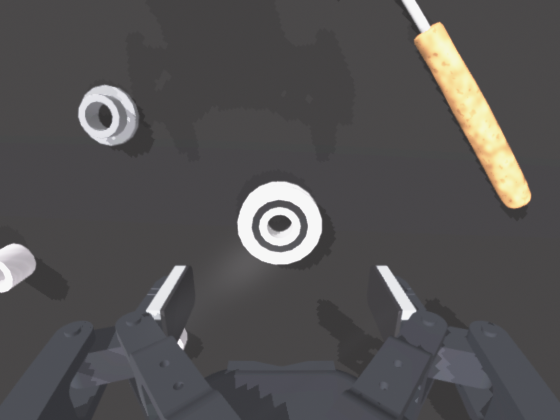

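```bash
python3 - <<'E'
from h import *
p=np.array([.6242,-.308])
bot.reach([*p,.0215],ori(31)); st()
hand.move_gripper(.04,80); st('grip')
bot.servo_line([*p,.10],velocity=.15); st('up')
W=cam("wrist","w2"); 
bot.reach([.574,.190,.13],ori(75)); st('at post')
W=cam("wrist","w3"); print(proj(W,[[.5738,.190,.069],[.5738,.190,.01]]))
E
```

```text
t5.10 p [ 0.6242 -0.308   0.0214] F [ 0.3903  0.7927 -0.0849] w 0.0849
grip t5.53 p [ 0.6244 -0.3081  0.0226] F [-3.2043  0.3166  8.479 ] w 0.0552
up t6.20 p [ 0.6237 -0.3077  0.0993] F [-0.3809  0.7562 -2.1169] w 0.0548
at post t8.07 p [0.5745 0.1892 0.13  ] F [ 0.8255  0.139  -1.963 ] w 0.0548
[[282.337  234.1045]
 [281.9795 206.5964]]
```

View pics/w2.png

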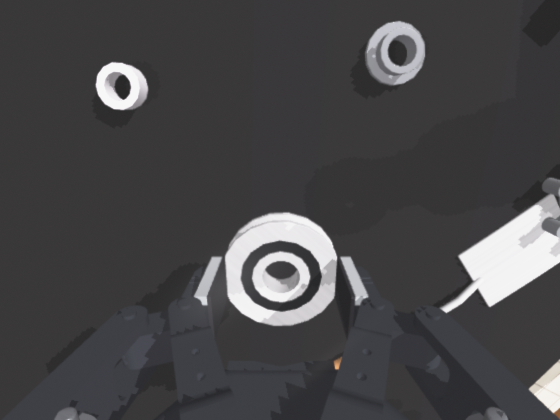

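View pics/w3.png

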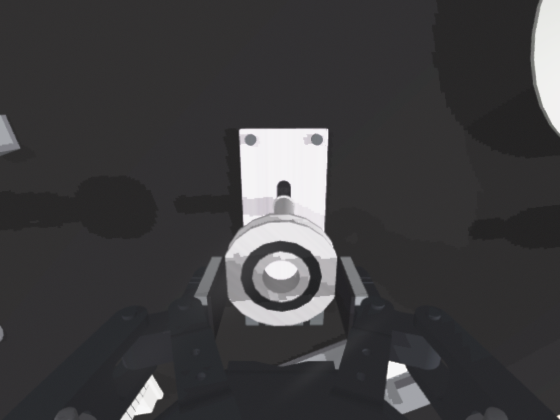

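```bash
python3 - <<'E'
from h import *
W=cam("wrist"); o=st()
P=np.array(o['position']);im=W["frame"][:,:,::-1].copy()
a=np.linspace(0,2*np.pi,120)
g=cv2.cvtColor(im,cv2.COLOR_BGR2GRAY)
def circ(r,z): return np.c_[P[0]+r*np.cos(a),P[1]+r*np.sin(a),np.full(120,P[2]+z)]
big=cv2.resize(im[190:350,200:360],None,fx=3.75,fy=3.75)
for r,z,c in ((.030,-.0086,(0,0,255)),(.0094,-.0086,(0,255,0)),(.0094,-.0226,(255,0,0)),(.03,-.0226,(255,255,0))):
    q=(proj(W,circ(r,z))-[200,190])*3.75
    cv2.polylines(big,[q.astype(int)],True,c,1)
cv2.imwrite("pics/ov.png",big)
E
```

```text
t8.18 p [0.5744 0.1891 0.1299] F [ 0.0267 -0.0117 -2.4664] w 0.0549
```

View pics/ov.png

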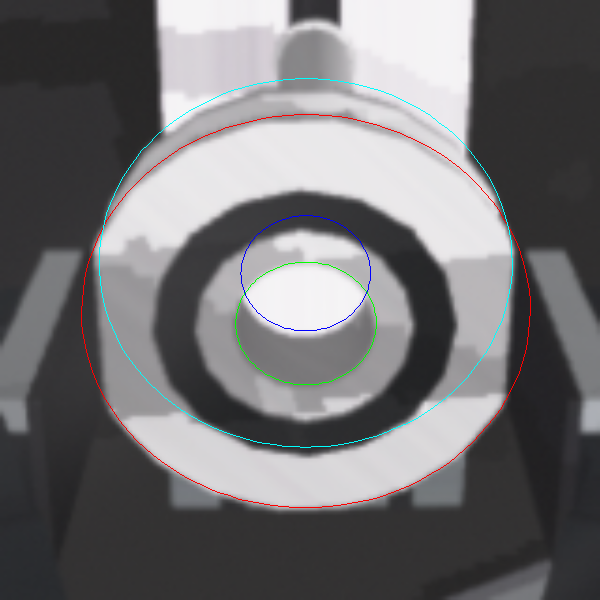

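```bash
python3 - <<'E'
from h import *
W=cam("wrist"); o=get_obs();P=np.array(o['position'])
c=np.array([.585,.187]);e=np.array([np.cos(np.radians(-15)),np.sin(np.radians(-15))]);n=np.array([-e[1],e[0]])
def loc(q): return (np.array(q)[:2]-c)@e*1e3,(np.array(q)[:2]-c)@n*1e3
f=lambda x,y:(200+x/3.75-.4,190+y/3.75-.4)
for nm,u,z in (('edgeL',f(160,60),.01),('edgeR',f(474,60),.01),('postaxis',f(315,20),.01),('postL',f(279,60),.01),('postR',f(353,60),.01),('tip?',f(315,20),.01)): print(nm,loc(onz(W,[u],z)[0]))
# plate far corners in full image
for nm,u in (('cL',(239,128.5)),('cR',(327.5,128.5)),('slotend',(284,181))): print(nm,loc(onz(W,[u],.01)[0]),onz(W,[u],.01)[0])
print('tcp',loc(P),P)
Rm=Ro.from_quat(o['orientation']).as_matrix(); print(Rm)
E
```

```text
edgeL (np.float64(-12.514255830416444), np.float64(-33.6179991070666))
edgeR (np.float64(-12.464157160778909), np.float64(37.12931889672039))
postaxis (np.float64(-21.831869013183248), np.float64(1.2728614508459932))
postL (np.float64(-12.492373942727383), np.float64(-6.8067693682024935))
postR (np.float64(-12.480561838128358), np.float64(9.845733763565608))
tip? (np.float64(-21.831869013183248), np.float64(1.2728614508459932))
cL (np.float64(-75.9499337296145), np.float64(-33.776355552954556)) [0.5029 0.174  0.01  ]
cR (np.float64(-75.92235217762354), np.float64(35.56634453211363)) [0.5209 0.241  0.01  ]
slotend (np.float64(-33.732902287582526), np.float64(1.575697722971583)) [0.5528 0.1973 0.01  ]
tcp (np.float64(-10.79244302877657), np.float64(-0.6763371368577058)) [0.5744 0.1891 0.1299]
[[ 0.9655  0.      0.2602]
 [-0.2602 -0.0001  0.9655]
 [ 0.     -1.     -0.0001]]
```

```bash
python3 - <<'E'
from h import *
c=np.array([.585,.187]);e=np.array([np.cos(np.radians(-15)),np.sin(np.radians(-15))]);n=np.array([-e[1],e[0]])
q=c+e*.032+n*.0015
bot.servo_line([*q,.13],velocity=.2); st()
W=cam("wrist","w4")
cv2.imwrite("pics/w4z.png",cv2.resize(W["frame"][60:220,200:360,::-1],None,fx=3.75,fy=3.75,interpolation=cv2.INTER_CUBIC))
E
```

```text
t8.59 p [0.6169 0.1795 0.1298] F [-0.9458  0.4178 -2.4727] w 0.0548
```

View pics/w4z.png

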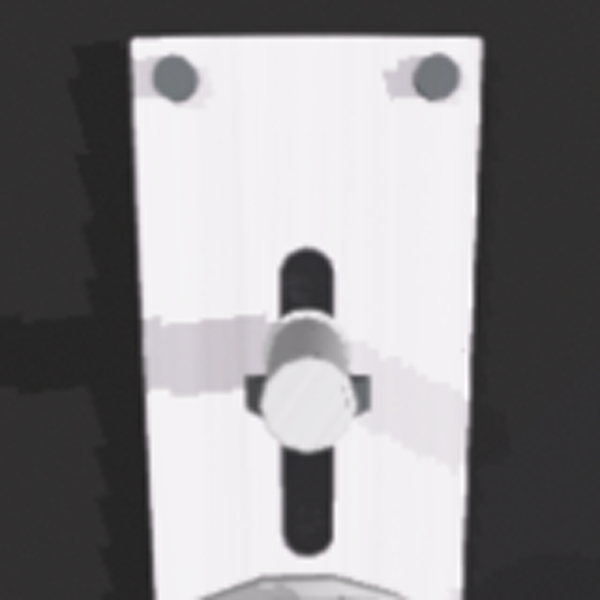

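The wrist view shows the post tip clearly. Its disc is centred at zoom (308,405), and the slot ends are at (306,248) and (307,556).

```bash
python3 - <<'E'
from h import *
W=cam("wrist"); o=get_obs();P=np.array(o['position'])
c=np.array([.585,.187]);e=np.array([np.cos(np.radians(-15)),np.sin(np.radians(-15))]);n=np.array([-e[1],e[0]])
def loc(q): return np.round([(np.array(q)[:2]-c)@e*1e3,(np.array(q)[:2]-c)@n*1e3],2)
f=lambda x,y:(200+x/3.75-.4,60+y/3.75-.4)
for nm,u,z in (('tip',f(308.5,404.5),.069),('slotA',f(306,250),.01),('slotB',f(307,554),.01),('cL',f(133,38),.01),('cR',f(482,38),.01),('baseFar',f(308,311),.01)):
    q=onz(W,[u],z)[0]; print(nm,loc(q),q)
print(loc(P))
# bearing bore in jaw: white/dark detection check
x=cam("wrist","w5")
cv2.imwrite("pics/w5z.png",cv2.resize(x["frame"][190:350,200:360,::-1],None,fx=3.75,fy=3.75))
E
```

```text
tip [-13.59   1.18] [0.5722 0.1917 0.069 ]
slotA [-35.08   0.84] [0.5513 0.1969 0.01  ]
slotB [31.44  1.09] [0.6156 0.1799 0.01  ]
cL [-76.52 -33.58] [0.5024 0.1744 0.01  ]
cR [-76.52  35.84] [0.5204 0.2414 0.01  ]
baseFar [-22.51   1.27] [0.5636 0.1941 0.01  ]
[31.39  0.97]
```

```bash
cat >> h.py <<'E'
def settle(target,ref=None,n=2,vel=.15):
    """servo to target xyz, correcting steady error; returns command offset"""
    target=np.array(target,float); off=np.zeros(3)
    bot.servo_line(list(target),velocity=vel)
    for i in range(n):
        bot.dwell(.1); e=target-np.array(get_obs()['position']); off+=e
        bot.servo_line(list(target+off),velocity=.05)
    return off
def feed(xy,z0,z1,off,base,lim=20,step=.002,vel=.04,latlim=10,verbose=True):
    z=z0;mx=0
    while z>z1+1e-6:
        z=max(z1,z-step)
        bot.servo_line([xy[0]+off[0],xy[1]+off[1],z+off[2]],velocity=vel)
        o=get_obs(); f=np.array(o['wrist_force'])-base
        if verbose: print('%.4f'%z,'z%.4f'%o['position'][2],f,flush=True)
        if f[2]>lim or np.hypot(f[0],f[1])>latlim: print('STOP'); return z
    return z
E
python3 - <<'E'
from h import *
t=[.5723,.1916]
off=settle([*t,.097]); bot.dwell(.1); o=st(); print(off)
base=np.array(o['wrist_force'])
z=feed(t,.097,.062,off,base); st()
E
```

```text
t10.07 p [0.5721 0.1917 0.0969] F [ 1.1821  0.3765 -2.3152] w 0.0551
[-0.0003  0.0001 -0.0001]
0.0950 z0.0946 [-1.0035 -0.1063  1.0661]
0.0930 z0.0927 [-1.7571 -0.6413  1.2587]
0.0910 z0.0907 [-0.6553 -0.4158 -0.1753]
0.0890 z0.0887 [-1.2986 -1.3042  0.72  ]
0.0870 z0.0867 [-1.2467 -0.2987 -0.0237]
0.0850 z0.0848 [-0.2522 -0.7355  1.081 ]
0.0830 z0.0829 [0.6613 0.6878 0.3672]
0.0810 z0.0810 [ 0.6671 -0.5631  2.6773]
0.0790 z0.0788 [1.8915 0.0776 2.3053]
0.0770 z0.0766 [ 1.6223 -0.5304  0.3598]
0.0750 z0.0746 [ 1.0703 -0.9424 -0.5608]
0.0730 z0.0726 [ 1.5438 -1.3998 -0.5553]
0.0710 z0.0707 [ 1.0052 -1.3033 -0.871 ]
0.0690 z0.0687 [ 2.4006 -1.3785  0.1973]
0.0670 z0.0667 [1.6383 0.0262 0.7866]
0.0650 z0.0644 [-0.3455 -0.2    -1.3461]
0.0630 z0.0626 [-0.6475  0.2415  0.2044]
0.0620 z0.0618 [-0.7073  0.1484  0.3209]
 t14.57 p [0.5719 0.1917 0.0618] F [ 0.4748  0.5249 -1.9943] w 0.0548
```

```bash
python3 - <<'E'
from h import *
o=get_obs();base=np.array(o['wrist_force'])
t=[.5723,.1916];off=np.array([-.0003,.0001,0])
z=feed(t,.062,.038,off,base,step=.012,vel=.06)
z=feed(t,z,.0335,off,base,step=.0015,vel=.03,lim=8); st()
hand.move_gripper(.085); bot.dwell(.2); st()
S=cam("side","s6")
cv2.imwrite("pics/s6z.png",cv2.resize(S["frame"][105:205,192:292,::-1],None,fx=5,fy=5))
cam("wrist","w6")
E
```

```text
0.0500 z0.0493 [-0.4252 -0.6595  0.473 ]
0.0380 z0.0375 [-0.0983 -0.271  -0.1518]
0.0365 z0.0365 [ 0.4016 -0.373  -0.2087]
0.0350 z0.0350 [-1.7136 -1.8236 -0.3021]
0.0335 z0.0334 [-0.3043 -1.3946  1.2421]
 t16.02 p [0.5719 0.1917 0.0334] F [ 0.1705 -0.8697 -0.7522] w 0.0549
 t16.62 p [0.572  0.1917 0.0335] F [-0.4649 -0.1506  1.0132] w 0.0854
```

View pics/s6z.png

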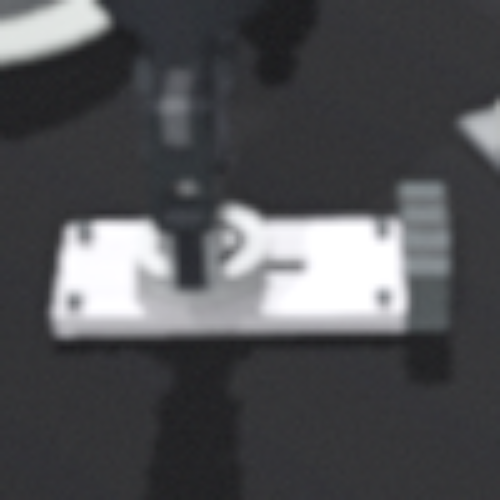

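View pics/w6.png

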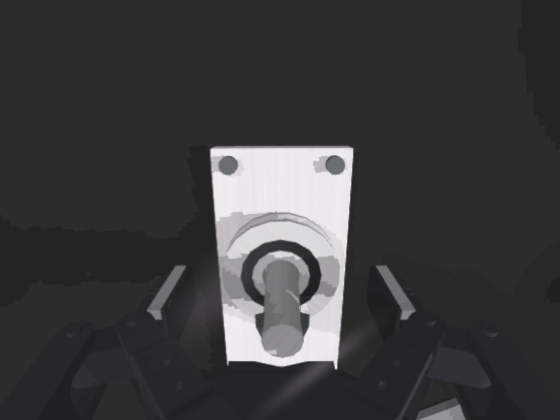

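```bash
python3 - <<'E'
from h import *
bot.servo_line([.572,.1917,.15],velocity=.25)
p=np.array([.4813,-.2822])
bot.reach([*p,.09],ori(-63)); hand.move_gripper(.06); st()
off=np.zeros(3)
bot.servo_line([*p,.0197],velocity=.12); st('down')
hand.move_gripper(.02,20); st('sq1')
hand.move_gripper(.05); st('op')
bot.reach([*p,.0197],ori(27)); st('rot')
hand.move_gripper(.02,60); st('grip')
bot.servo_line([*p,.10],velocity=.2); st('up')
W=cam("wrist","w7")
o=get_obs();P=np.array(o['position']);a=np.linspace(0,2*np.pi,120)
big=cv2.resize(W["frame"][190:350,200:360,::-1],None,fx=3.75,fy=3.75)
for r,z,c in ((.015,-.0057,(0,0,255)),(.0094,-.0057,(0,255,0)),(.0094,-.0197,(255,0,0))):
    q=(proj(W,np.c_[P[0]+r*np.cos(a),P[1]+r*np.sin(a),np.full(120,P[2]+z)])-[200,190])*3.75
    cv2.polylines(big,[q.astype(int)],True,c,1)
cv2.imwrite("pics/ov7.png",big)
E
```

```text
t19.48 p [ 0.4815 -0.2819  0.0901] F [0.9486 1.1645 0.496 ] w 0.0599
down t20.22 p [ 0.4816 -0.2824  0.02  ] F [0.855  0.119  0.0917] w 0.0599
sq1 t20.59 p [ 0.4818 -0.2825  0.0206] F [-2.3018 -0.0646  5.9149] w 0.0290
op t20.93 p [ 0.4812 -0.2822  0.0197] F [-0.0733 -0.0297 -0.3767] w 0.0500
rot t22.32 p [ 0.4813 -0.2822  0.0197] F [-0.1875  0.3043  0.0275] w 0.0501
grip t22.67 p [ 0.4813 -0.2822  0.02  ] F [-1.5574 -0.1513  5.3613] w 0.0273
up t23.22 p [ 0.4811 -0.2821  0.0997] F [ 0.5418  0.1357 -0.9384] w 0.0270
```

View pics/ov7.png

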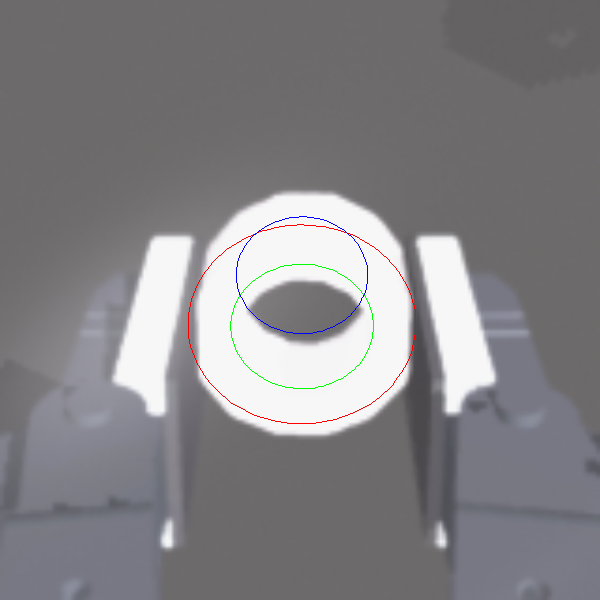

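```bash
python3 - <<'E'
from h import *
e=np.array([.966,-.259])
t=np.array([.5721,.1917])-e*.001
bot.reach([*t,.14],ori(75))
off=settle([*t,.094]); o=st(); print(off)
base=np.array(o['wrist_force'])
z=feed(t,.094,.056,off,base,step=.003,vel=.04); st()
E
```

```text
t26.19 p [0.5711 0.1919 0.0937] F [ 0.3712  0.4443 -0.2122] w 0.0269
[-0.0002 -0.0001 -0.0004]
0.0910 z0.0903 [-1.1684 -0.9939  0.6743]
0.0880 z0.0874 [ 0.0147 -0.2872 -0.2365]
0.0850 z0.0845 [ 2.1708 -0.7581 -1.207 ]
0.0820 z0.0816 [ 1.7409  0.0565 -0.5301]
0.0790 z0.0786 [ 1.9884 -0.0482 -0.3271]
0.0760 z0.0753 [ 4.2162 -0.7123 -3.0988]
0.0730 z0.0723 [ 4.6722 -0.1221 -1.996 ]
0.0700 z0.0692 [ 5.7848 -0.2267 -3.286 ]
0.0670 z0.0661 [ 5.2889 -0.1601 -3.2615]
0.0640 z0.0628 [ 6.585   0.545  -7.1966]
0.0610 z0.0601 [ 5.4064  0.9817 -3.1184]
0.0580 z0.0571 [ 5.1949  0.0553 -1.7779]
0.0560 z0.0552 [ 5.5191 -0.1052 -1.5233]
 t29.44 p [0.5711 0.1919 0.0552] F [ 5.8903  0.3391 -1.7355] w 0.0273
```

```bash
python3 - <<'E'
from h import *
e=np.array([.966,-.259])
t=np.array([.5721,.1917])-e*.0002
base=np.array([.37,.44,-.5])
z=feed(t,.0555,.0475,[-.0002,-.0001,0],base,step=.004,vel=.04); 
z=feed(t,z,.0455,[-.0002,-.0001,0],base,step=.001,vel=.03,lim=8); st()
cam("wrist","w8a")
hand.move_gripper(.06); bot.dwell(.15); st()
bot.servo_line([.572,.1917,.14],velocity=.25); st()
cam("wrist","w8")
S=cam("side","s8")
cv2.imwrite("pics/s8z.png",cv2.resize(S["frame"][105:205,192:292,::-1],None,fx=5,fy=5))
E
```

```text
0.0515 z0.0508 [ 4.068  -0.0449 -1.9611]
0.0475 z0.0470 [ 1.0946  0.0784 -0.899 ]
0.0465 z0.0463 [ 0.4297 -0.4944 -1.8086]
0.0455 z0.0453 [-0.2142 -0.7935  0.9644]
 t30.45 p [0.5713 0.1916 0.0453] F [ 0.1558 -0.3535  0.4644] w 0.0271
 t31.07 p [0.5717 0.1917 0.0455] F [-0.6864 -0.3193  0.1508] w 0.0600
 t31.59 p [0.5722 0.1918 0.1408] F [-0.952   0.2352  0.1927] w 0.0599
```

View pics/s8z.png

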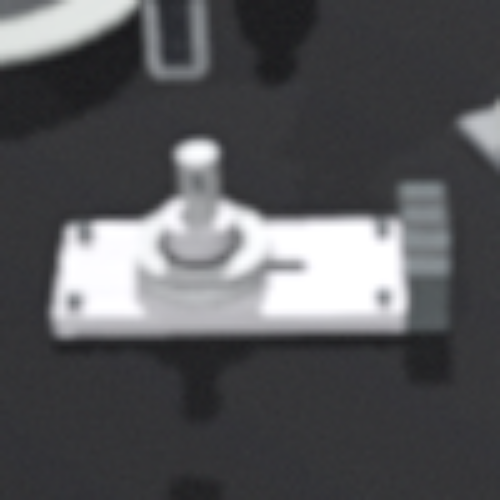

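View pics/w8.png

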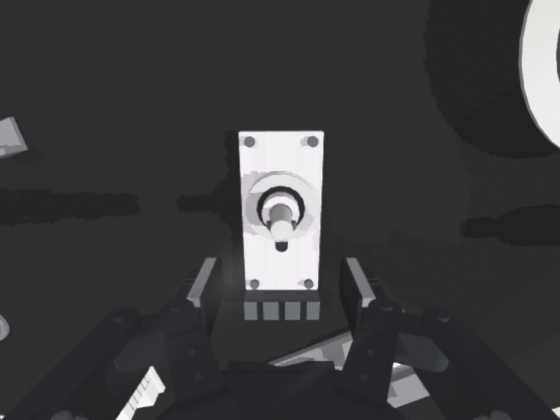

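```bash
python3 - <<'E'
from h import *
p=np.array([.6293,-.1685])
bot.reach([*p,.10],ori(-48)); st()
bot.servo_line([*p,.0245],velocity=.12); st('down')
hand.move_gripper(.015,20); o=st('sq1'); q=np.array(o['position'])[:2]
hand.move_gripper(.05); st('op')
bot.reach([*q,.0245],ori(42)); st('rot')
hand.move_gripper(.015,60); st('grip')
bot.servo_line([*q,.11],velocity=.2); st('up')
W=cam("wrist","w9")
o=get_obs();P=np.array(o['position']);a=np.linspace(0,2*np.pi,120)
big=cv2.resize(W["frame"][190:350,200:360,::-1],None,fx=3.75,fy=3.75)
for r,z,c in ((.014,-.0085,(0,0,255)),(.0094,-.0085,(0,255,0)),(.0094,-.0245,(255,0,0)),(.02,-.0195,(255,255,0))):
    q=(proj(W,np.c_[P[0]+r*np.cos(a),P[1]+r*np.sin(a),np.full(120,P[2]+z)])-[200,190])*3.75
    cv2.polylines(big,[q.astype(int)],True,c,1)
cv2.imwrite("pics/ov9.png",big)
E
```

```text
t33.08 p [ 0.6292 -0.1678  0.0996] F [-0.3951 -0.1136  0.4763] w 0.0599
down t33.86 p [ 0.6298 -0.1685  0.025 ] F [ 0.3549 -0.1797  1.7291] w 0.0597
sq1 t34.26 p [ 0.6299 -0.1687  0.0255] F [-0.9253  0.4653  5.6972] w 0.0270
op t34.61 p [ 0.6292 -0.1685  0.0244] F [ 0.5135  1.3663 -0.5798] w 0.0498
rot t36.01 p [ 0.6299 -0.1687  0.0245] F [ 0.013   0.3571 -0.3126] w 0.0499
grip t36.37 p [ 0.6301 -0.1688  0.0249] F [-1.1209  0.7186  6.0675] w 0.0248
up t36.94 p [ 0.6295 -0.1686  0.1093] F [-0.4977 -0.0266 -1.305 ] w 0.0251
```

View pics/ov9.png

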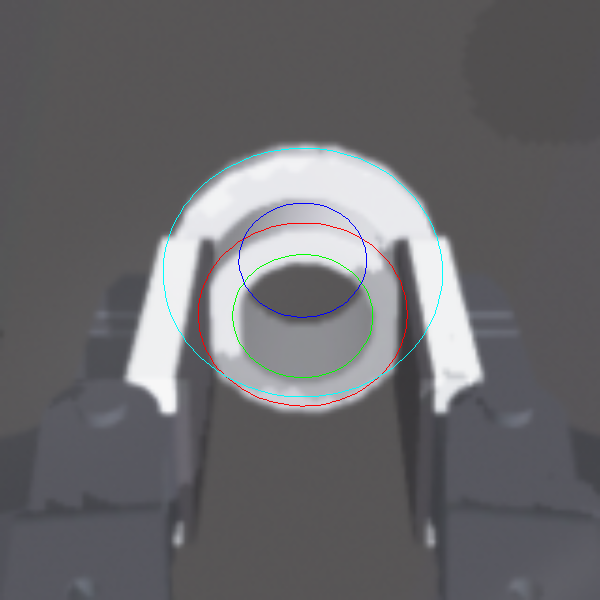

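```bash
python3 - <<'E'
from h import *
e=np.array([.966,-.259])
t=np.array([.5721,.1917])-e*.0004
bot.reach([*t,.145],ori(75))
off=settle([*t,.099]); o=st(); print(off)
base=np.array(o['wrist_force'])
z=feed(t,.099,.066,off,base,step=.003,vel=.04)
z=feed(t,z,.0625,off,base,step=.001,vel=.03,lim=8); st()
E
```

```text
t39.52 p [0.5717 0.1918 0.0987] F [-0.0762  0.2442 -1.0716] w 0.0251
[-0.0001 -0.0001 -0.0004]
0.0960 z0.0953 [0.3187 0.1075 0.6451]
0.0930 z0.0924 [ 0.6762 -0.6908  0.7439]
0.0900 z0.0895 [1.3489 0.3009 0.1505]
0.0870 z0.0865 [1.2288 1.753  0.3394]
0.0840 z0.0836 [ 2.1522 -1.1301  0.0397]
0.0810 z0.0803 [ 4.7249 -0.6718 -2.2673]
0.0780 z0.0773 [ 3.9586 -0.9203 -2.252 ]
0.0750 z0.0743 [ 5.4745 -0.248  -2.4346]
0.0720 z0.0711 [ 6.7267 -0.1129 -1.9371]
0.0690 z0.0681 [ 6.6251  0.2122 -0.9076]
0.0660 z0.0650 [ 5.3934 -0.7913 -3.1045]
0.0650 z0.0643 [ 5.9975  0.309  -1.57  ]
0.0640 z0.0635 [ 4.1106 -0.1676 -0.0871]
0.0630 z0.0629 [ 3.55   -0.5796  5.0706]
0.0625 z0.0628 [ 3.2032 -1.1978 10.4377]
STOP
 t43.27 p [0.5717 0.1918 0.0628] F [ 3.127  -0.9536  9.366 ] w 0.0248
```

Contact force rises at the height expected for home. I'll release the retainer, back off and check.

```bash
python3 - <<'E'
from h import *
hand.move_gripper(.06); bot.dwell(.1); st()
bot.servo_line([.572,.1917,.17],velocity=.25)
bot.servo_line([.60,.10,.20],velocity=.3); st()
S=cam("side","s10");T=cam("top","t10")
a=cv2.resize(S["frame"][125:175,202:262,::-1],None,fx=6.6,fy=6.6,interpolation=cv2.INTER_CUBIC)
b=cv2.resize(T["frame"][195:245,125:185,::-1],None,fx=6.6,fy=6.6,interpolation=cv2.INTER_CUBIC)
# expected outlines
x=np.array([.5721,.1917]);an=np.linspace(0,2*np.pi,80)
a2=a.copy()
for r,z,c in ((.014,.054,(0,0,255)),(.02,.043,(0,255,0)),(.02,.038,(0,255,0)),(.008,.069,(255,0,0)),(.03,.024,(255,255,0))):
    q=(proj(S,np.c_[x[0]+r*np.cos(an),x[1]+r*np.sin(an),np.full(80,z)])-[202,125]+.5)*6.6
    cv2.polylines(a2,[q.astype(int)],True,c,1)
cv2.imwrite("pics/f.png",cv2.hconcat([a,a2]))
E
```

```text
t43.81 p [0.5713 0.1916 0.0619] F [ 0.9546 -0.0473 -0.5197] w 0.0598
 t44.88 p [0.5994 0.099  0.1987] F [-0.6007  0.4079 -0.4456] w 0.0595
```

View pics/f.png

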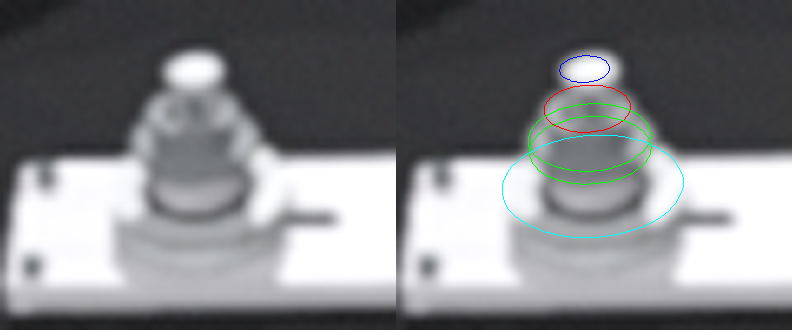

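```bash
python3 - <<'E'
from h import *
T=cam("top"); print(st()['time_s'])
S=cam("side"); 
for n,a in (("sleeve",(.480,-.140,.026)),): print(proj(T,[a]))
import workcell
print(workcell.hand_in())
E
```

```text
t45.02 p [0.599  0.1007 0.1987] F [-0.1946 -0.1519 -0.2574] w 0.0598
45.025
[[335.1495 291.8475]]
the job is handed in; nothing more can be done
None
```

The idler is assembled on the post: bearing, then spacer, then retainer, flange down under the catches. I handed it in at about 45 s of the 72 s limit; hand-in gave no verdict.

**How it was done:** I located the parts, mount and post in the side and top views, then refined the post tip with the wrist camera. I gripped each part along two perpendicular directions to centre it in the jaws. I then fed each part down the post in small steps, watching the wrist force.

**Forces:** The highest vertical reading, sampled after each feed step, was about 10 N, when the retainer seated. Side forces stayed below about 7 N. All were well under the 35 N limit on the mount.

**Last checks:**
- **Retainer height:** contact stopped it with its underside about 38.1 mm above the table, against 38 mm for home.
- **Final side view:** it shows the three parts stacked in order and looking level, with the retainer below the catches. The drawn outlines fit to about 1–2 mm, roughly the calibration error.
- **Gripper:** open and clear of everything.

**What disagreed or was not checked:**
- **Catch force:** the 4–12 N catch resistance did not show up clearly in the readings. Home was judged from height and the side view.
- **Post position:** it differed by about 2 mm between the fixed cameras and the wrist camera. I used the wrist value.
- **Spacer and retainer:** both went down with about 5–7 N of side force, so each was held slightly off-centre. I moved the spacer over before letting go; the retainer was released as it stood.
- **Tall sleeve and model tower:** I kept the arm well away from both, but did not re-measure their positions at the end.

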